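# Swap the cracked tray rim in the keep box

### The arm

A 6-joint arm with a two-finger parallel gripper is mounted at the origin on the work surface. World frame = base frame: x ahead of the robot, y to its left, z up, the work surface at z = 0. Lengths are in m, angles in rad, forces in N, time in s.
With the tool pointing down it reaches from about 0.275 to 0.825 m from the base axis. Payload 4.9 kg.
Tool frame: the origin (TCP) lies midway between the tips of the shut fingers; the grasp point (between the pads) lies 19 mm behind it (manip.hold_point_z is the distance from the TCP to the grasp point, in m); z points along the fingers, y is the line along which they close (so a half turn about z gives the same grasp; the last joint's range is limited). The gripper opens to 85 mm and grips with 20 to 120 N. Pads are 22 mm wide; open, the fingers measure 114 mm over their backs; the gripper's body (76 mm by 85 mm) begins 54 mm behind the grasp point. The pads swing forward as they close: fully open they stand 13 mm farther back than shut.
Start: joints at [1.135, 0.326, -0.193, 1.052, 0, 1.437], TCP at [0.163, 0.525, 0.231] pointing down, gripper open.
Joint ranges: [-2.65, 2.65], [-0.97, 1.79], [-1.3, 1.35], [-1.93, 2.1], [-1.47, 1.37], [-3.14, 3.14]. Speed limits (rad/s): [2.57, 2.57, 3.14, 3.14, 3.14, 3.14].

### API

Orientations are given as a unit quaternion [w, x, y, z].
In Python, from cell import manip, jaws, readout, imaging, close_job gives the robot as it stands. Calls block until the motion is done:
- manip.move_ptp(position, orientation): joint-space move of the TCP to a pose.
- manip.move_l(position, frame=None, vel=0.15, f_stop=None): straight line of the TCP; frame=None keeps the orientation; vel is the mean speed in m/s. With f_stop (N) it stops when the force on the tool has changed by that much, and returns True; else False.
- manip.move_j(angles): joint-space move.
- jaws.grip(opening, f_grip=None): opening from 0.0 (shut) to 1.0 (fully open); f_grip is the grip in N (None keeps the last); returns when the fingers have stopped.
- manip.pause(seconds).
- manip.inverse_kinematics(position, orientation): joint angles nearest the present ones, or None.
- readout.state(): the state.
- imaging.capture(name): name is "scene" or "top" or "wrist"; returns the picture (480x640x3 uint8, red, green, blue); there is no depth.
- imaging.camera_info(name): a dict with "camera_matrix" (3x3 intrinsics, pixels), "xyz" and "attitude" of the camera in the world. Camera axes: x right, y down, z forward; pixel columns grow to the right and rows downward; lengths in m; the calibration is good to about 2 mm. A picture is of the moment at which its call begins: read the wrist's pose just before it. camera_info takes no time and is no camera call; for the wrist camera it gives the pose at the moment of the call.
A pose or a line that the arm cannot do raises manip.MotionError and nothing moves.
- close_job(): hands the job in; it is judged then, once.
The state is a dict: "clock": time; "q": joint angles; "joint_velocities": joint speeds; "effort": joint torques, N m; "position": TCP position; "orientation": TCP orientation; "ft_force": force on the tool from outside, world axes, zero at the start; "wrist_torque": the same for the moment, N m; "gripper_width": opening from 0.0 (shut) to 1.0 (fully open); "grip_force": force on a finger pad.
Only numpy, scipy, OpenCV 4.12 (cv2) and the standard library are available. Lean on these libraries where they do the work, as an engineer would, in place of code of your own. Each camera call takes 0.05 s, during which the arm holds its last target. There are 200 camera calls.

### The job

In the grey keep box a cracked length of copper tray rim is hemmed in between the brass spout and the copper handle: stand those two upright on the wooden board, then send the cracked rim down the chute into the scrap crate. Next put the sound length of rim from the bench into the middle of the box in its place, foot down and lying across the box the same way, and only then stand the spout and the handle back in the box, each upright at the end it came from and lined up as before. Leave the hammer where it lies.

Things in the scene. Friction and masses are not known exactly. Their poses are not given: they have to be found in the camera images.
- spout: Bent brass spout, upright: foot 60 (x) x 34 (y) x 6 mm; a 24 mm round tube rises at x = -14 mm and bends over to run level along +x, axis 95 mm up at x = 0, 98 mm up at x = 6 to 30; top 110 mm, nose to x = 52. About 0.28 kg. Origin: centre of the foot's underside, z up. Pinch over the origin across y. Starts in one end (which varies) of the box, x along the box's x.
- handle: Copper bow handle (upside-down U), upright: foot 60 (x) x 34 (y) x 6 mm, legs at x = -21 and 21 mm joined by a level bar along x, 18 mm thick, axis 100 mm and top 109 mm up. About 0.25 kg. Origin: centre of the foot's underside, z up. Pinch the bar over the origin across y. Starts in the box's other end, x along the box's x.
- cracked_rim: Cracked copper tray rim, scrap: foot 64 (x) x 36 (y) x 4 mm, 6 mm upright web along x with a 16 mm round bead on top, bead axis 30 and top 38 mm up; an 8 mm crack splits bead and web at x = 12 to 20 mm. 0.14 kg. Origin: centre of the underside, z up. In the middle of the box, bead along the box's x; no room for a gripper's body until spout and handle are gone.
- sound_rim: Sound length of copper tray rim: as the cracked one (foot 64 x 36 x 4 mm, 6 mm web, 16 mm bead along x, axis 30 and top 38 mm up) but without the crack. About 0.15 kg. Origin: centre of the foot's underside, z up. Stands foot down on the bench outside the box, small offcuts about 90 mm from it.
- keepbox: Fixed grey open-topped sheet-metal box, outside 90 (x) x 154 (y) x 23 mm, walls and floor 3 mm. Origin: centre of its underside. Three places in a row along its y: spout and handle at y = +46 and -46 mm (either way round), the rim at y = 0; about 11 mm of play between neighbours and to the walls.
- board: Fixed wooden board flat on the bench, the empty side area: 200 (x) x 150 (y) x 12 mm thick. Origin: centre of its underside.
- chute: Fixed steel chute on legs, slanting into the crate. Origin at bench level; +x points down the chute. Smooth slippery sheet falling 42 degrees: 217 mm high at x = -52 mm (upper end), 170 at x = 0, 66 at x = 115 (lower end). 124 mm wide between side walls (along y) 33 mm high. A thing let go up to 40 mm above the sheet near x = 0 slides down into the crate in about 1 s.
- crate: Fixed open wooden scrap crate on the bench under the chute's lower end: 280 x 280 x 80 mm, walls 10 mm. Origin: at bench level, middle of its edge next to the chute's legs; the crate reaches from x = 0 to 280 and y = -140 to 140 mm, its x along the chute's x. Things get there down the chute.
- hammer: Iron hand hammer with a wooden handle, 270 mm long, lying on the bench beyond the task's things; a bystander. Origin: centre of its underside; handle to its -x.
Mind the look-alikes: they are no part of the job. What is shaped like the handle but green, pink or turquoise is not meant.

How it is judged:
On the way, in this order (a step that is already met when the one before it is completed fails the run):
1. spout and handle both stand upright on the wooden board, let go (x of spout in the frame of board between -0.095 and 0.095 m and y of spout in the frame of board between -0.07 and 0.07 m and z of each of spout, handle in the frame of board below 0.018 m and angle between each of spout, handle's own z axis and vertical below 0.15 rad and contact force between the fingers and spout below 0.2 N and x of handle in the frame of board between -0.095 and 0.095 m and y of handle in the frame of board between -0.07 and 0.07 m and contact force between the fingers and handle below 0.2 N), for 0.2 s.
2. the cracked rim slides on the chute (contact force between cracked_rim and chute above 0.05 N).
3. the cracked rim lies at rest in the scrap crate (x of cracked_rim in the frame of crate between 0 and 0.28 m and y of cracked_rim in the frame of crate between -0.14 and 0.14 m and z of cracked_rim in the frame of crate below 0.06 m and linear speed of cracked_rim below 0.05 m/s), for 0.2 s.
4. the sound rim stands let go in the middle of the box while spout and handle are still on the board (all of step 1 and horizontal distance between sound_rim and keepbox below 0.015 m and z of sound_rim in the frame of keepbox below 0.008 m and angle between sound_rim's own z axis and vertical below 0.12 rad and angle between the x axis of sound_rim and the x axis of keepbox, either way round below 0.3 rad and contact force between the fingers and sound_rim below 0.2 N and linear speed of sound_rim below 0.02 m/s), for 0.2 s.
At the end, for the whole second after the job is handed in: Spout and handle each stand upright within 20 mm of their start; the sound rim stands foot down on the box's floor within 15 mm of its centre; the x axes of all three within 0.3 rad of the box's x, either way round; the cracked rim lies in the crate; all let go and at rest (all of step 3 and distance of each of spout, handle from where it was at the start of the episode below 0.02 m and angle between each of spout, handle, sound_rim's own z axis and vertical below 0.12 rad and angle between the x axis of each of spout, handle, sound_rim and the x axis of keepbox, either way round below 0.3 rad and linear speed of each of spout, handle, sound_rim below 0.02 m/s and horizontal distance between sound_rim and keepbox below 0.015 m and z of sound_rim in the frame of keepbox below 0.008 m and contact force between the fingers and sound_rim below 0.2 N); the robot touches nothing.
It fails at once if the hammer is shifted by more than 30 mm (distance of hammer from where it was at the start of the episode above 0.03 m).
It also fails if it takes over 144 s, if anything falls off the work surface, if the arm or the gripper's body presses on something with over 40 N, if the wrist force passes 120 N, or if a joint passes its speed limit or range.

## Working session

There is one attempt and no reset: what is moved stays moved. The work goes in short steps, each a Python script; the robot and the scene stay as the last script left them, time stands still between calls to the robot, and variables do not carry over. Pictures are saved under pics/ and viewed, at most 14 in all, crops included, and the job is handed in when it is done.

```bash
ls; mkdir -p pics; python3 - <<'E'
from cell import manip, jaws, readout, imaging
import cv2
for n in ("scene","top"):
    cv2.imwrite(f"pics/{n}0.png",imaging.capture(n)[:,:,::-1]); print(n,imaging.camera_info(n))
print(imaging.camera_info("wrist")); print(readout.state())
E
```

```text
pics
scene {'camera_matrix': array([[559.27492553,   0.        , 308.10280629],
       [  0.        , 559.27492553, 235.12508848],
       [  0.        ,   0.        ,   1.        ]]), 'xyz': array([1.18872645, 0.43485041, 1.03400279]), 'attitude': array([-0.15113931,  0.47560162,  0.8223279 , -0.2733804 ])}
top {'camera_matrix': array([[442.0557956 ,   0.        , 311.9926228 ],
       [  0.        , 442.0557956 , 236.60820417],
       [  0.        ,   0.        ,   1.        ]]), 'xyz': array([0.40711873, 0.04582512, 1.08824413]), 'attitude': array([-0.05123598,  0.71557817, -0.69500402,  0.04787656])}
{'camera_matrix': array([[334.63501356,   0.        , 323.74793101],
       [  0.        , 334.63501356, 246.07296495],
       [  0.        ,   0.        ,   1.        ]]), 'xyz': array([0.08327807, 0.55013079, 0.37360802]), 'attitude': array([0.13358544, 0.79424104, 0.58470767, 0.09722675])}
{'clock': 0.1, 'q': array([ 1.13478178e+00,  3.26844778e-01, -1.93502696e-01,  1.05200235e+00,
       -3.86518590e-06,  1.43660110e+00]), 'joint_velocities': array([ 0.00063127, -0.00266955,  0.00064161,  0.00063924,  0.00076999,
        0.00129117]), 'effort': array([ 1.88323334e-03, -4.44240761e+01,  2.63037658e+01,  7.91801809e-03,
       -7.65878463e-05,  5.82600123e-06]), 'position': array([0.16325334, 0.524657  , 0.23058661]), 'orientation': array([-2.16612928e-04,  1.50337466e-01,  9.88634433e-01, -7.45938766e-04]), 'ft_force': array([0.30556319, 0.02919427, 0.33755074]), 'wrist_torque': array([ 0.01707418,  0.02567792, -0.00621056]), 'grip_force': 0.0, 'gripper_width': 1.000966674574983}
```

View pics/scene0.png

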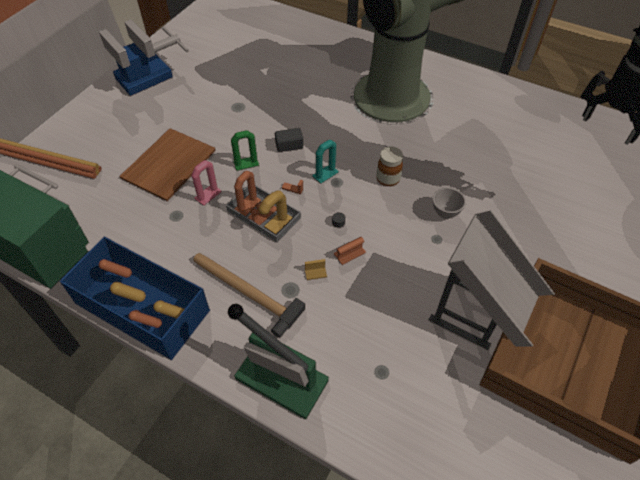

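View pics/top0.png

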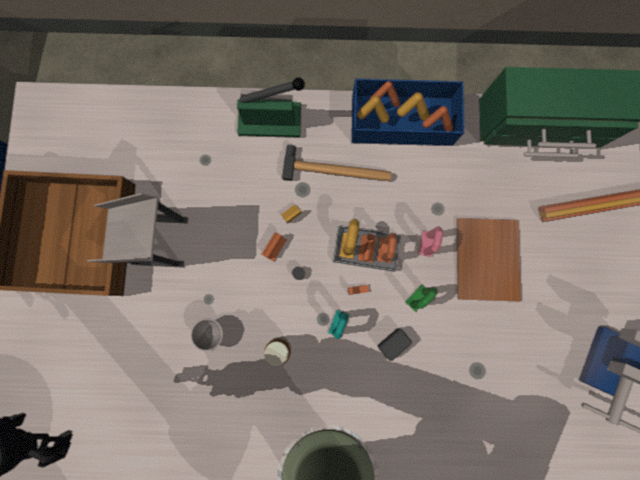

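The top view has image up = +x and left = +y. The box is at (367,248), with the spout (brass, 350,238) at its +y end, the cracked rim at (368,246) and the copper handle at (387,248). The board is at (489,259), the chute at (130,228), and the hammer is above the box at (335,167).

Handle-shaped things: copper (387,248) in the box fits. Pink (431,242), green (421,298) and turquoise (339,323) are decoys.

Rim-like things: copper (274,246), about 26 px long, fits the sound rim. Yellow (290,214) and the small copper (358,289) look like offcuts. I'll check this in a closer wrist view.

```bash
cat > h.py <<'E'
from cell import manip, jaws, readout, imaging, close_job
import cv2, numpy as np
from scipy.spatial.transform import Rotation as R
def Rq(q): return R.from_quat(np.roll(q,-1))
def ray(info,uv,z):
    K=info["camera_matrix"]; uv=np.atleast_2d(np.asarray(uv,float))
    d=np.c_[(uv[:,0]-K[0,2])/K[0,0],(uv[:,1]-K[1,2])/K[1,1],np.ones(len(uv))]
    d=Rq(info["attitude"]).apply(d); c=info["xyz"]
    return c+d*((z-c[2])/d[:,2])[:,None]
def proj(info,p):
    K=info["camera_matrix"]; c=Rq(info["attitude"]).inv().apply(np.atleast_2d(p)-info["xyz"])
    return (c[:,:2]/c[:,2:])*[K[0,0],K[1,1]]+K[:2,2]
def down(yaw):
    """tool pointing down, closing axis (tool y) along world direction yaw (mod pi)"""
    q=(R.from_euler('z',yaw-np.pi/2)*R.from_quat([1,0,0,0])).as_quat()
    return np.roll(q,1)
def snap(name,tag):
    i=imaging.camera_info(name); im=imaging.capture(name)[:,:,::-1].copy(); cv2.imwrite(f"pics/{tag}.png",im); return i,im
E
python3 - <<'E'
from h import *
i=imaging.camera_info("top")
for n,uv in dict(box=(367,248),sound=(274,246),board=(489,259),chute=(155,228),hammerhead=(289,163),hend=(392,176)).items(): print(n,ray(i,uv,0.02)[0].round(3))
s=readout.state(); w=imaging.camera_info("wrist")
print("cam in tool",Rq(s["orientation"]).inv().apply(w["xyz"]-s["position"]), (Rq(s["orientation"]).inv()*Rq(w["attitude"])).as_rotvec())
c=ray(i,(330,248),0.02)[0]
# look: camera above the workspace between box and sound rim
for yaw in (np.pi/2,-np.pi/2,0,np.pi):
    q=down(yaw); off=Rq(q).apply(Rq(s["orientation"]).inv().apply(w["xyz"]-s["position"]))
    p=np.array([c[0],c[1],0.45])-[off[0],off[1],0]
    print(yaw,p.round(3),manip.inverse_kinematics(p,q))
E
```

```text
box [ 0.534 -0.081  0.02 ]
sound [0.532 0.145 0.02 ]
board [ 0.516 -0.377  0.02 ]
chute [0.568 0.438 0.02 ]
hammerhead [0.742 0.116 0.02 ]
hend [ 0.716 -0.141  0.02 ]
cam in tool [ 0.08396163  0.00032879 -0.14300496] [-0.26047414 -0.26085707  1.55506778]
1.5707963267948966 [0.447 0.009 0.45 ] [-0.1454381   0.07966007  0.04617582  1.53731207  0.          2.99615456]
-1.5707963267948966 [0.615 0.008 0.45 ] [-0.10655766  0.44272989  0.53029553  1.65836196  0.         -0.10655766]
0 [0.532 0.093 0.45 ] [ 0.03548085  0.26959433  0.27855723  1.57975923  0.         -1.53531548]
3.141592653589793 [ 0.531 -0.075  0.45 ] [-0.27881246  0.26248295  0.26902914  1.57734251  0.          1.29198387]
```

```bash
python3 - <<'E'
from h import *
manip.move_ptp([0.46,0.03,0.36],down(-np.pi/2))
i,im=snap("wrist","w1"); print(i, readout.state()["clock"])
np.save("w1.npy",i,allow_pickle=True)
E
```

```text
{'camera_matrix': array([[334.63501356,   0.        , 323.74793101],
       [  0.        , 334.63501356, 246.07296495],
       [  0.        ,   0.        ,   1.        ]]), 'xyz': array([0.37609982, 0.03076359, 0.50286111]), 'attitude': array([0.1167636 , 0.69709581, 0.69770342, 0.11676318])} 2.275
```

View pics/w1.png

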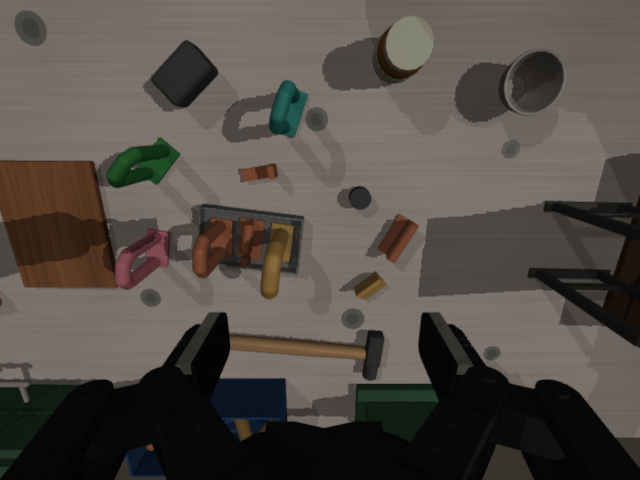

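The wrist view (down = +x, right = +y) shows the box at (250,238), holding the copper handle (213,247), the cracked rim with its split (250,240) and the spout (278,258). Candidates for the sound rim are copper (398,238), yellow (370,286) and small copper (258,172). The first one fits: right length, copper, bead and foot. I'll confirm it in a crop.

```bash
python3 - <<'E'
import cv2
im=cv2.imread("pics/w1.png")[140:315,185:430]
cv2.imwrite("pics/w1c.png",cv2.resize(im,None,fx=3.2,fy=3.2,interpolation=cv2.INTER_CUBIC))
E
```

```text
(no output)
```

View pics/w1c.png

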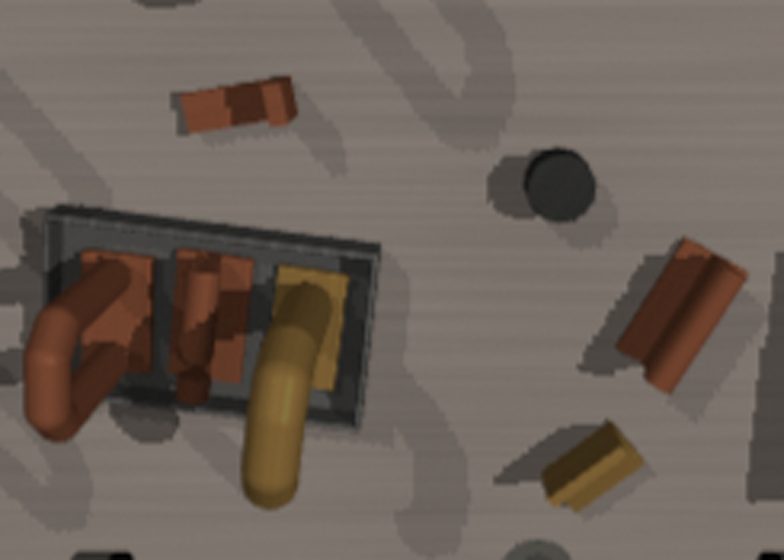

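The crop confirms it: the sound rim is the copper profile at crop (683,312), unbroken bead and full length. The others are short offcuts. The cracked rim's split is at its +x end (crop 195,365).

```bash
python3 - <<'E'
from h import *
i=np.load("w1.npy",allow_pickle=True).item()
P=lambda c,z: ray(i,np.array(c,float)/3.2+[185,140],z)[:,:2]
b=P([(50,207),(380,245),(358,428)],.023); print("box",b.round(4),np.linalg.norm(b[1]-b[0]),np.linalg.norm(b[1]-b[2]))
print("c",((b[0]+b[2])/2).round(4),"ydir",np.degrees(np.arctan2(*(b[1]-b[0])[::-1])),"xdir",np.degrees(np.arctan2(*(b[2]-b[1])[::-1])))
for n,c,z in (("handle",[(80,250),(153,255),(152,372)],.009),("spout",[(278,265),(348,275),(333,390)],.009),("crack",[(175,252),(253,260),(243,382)],.007)):
    p=P(c,z); print(n,((p[0]+p[2])/2).round(4),np.linalg.norm(p[1]-p[0]).round(4),np.linalg.norm(p[1]-p[2]).round(4),"xdir",np.degrees(np.arctan2(*(p[2]-p[1])[::-1])).round(1))
f=P([(683,237),(617,347)],.003); d=f[1]-f[0]; L=np.linalg.norm(d); d/=L; n=np.array([-d[1],d[0]])
print("sound",f.round(4),L,"xdir",np.degrees(np.arctan2(d[1],d[0])),(f.mean(0)+.018*n).round(4),(f.mean(0)-.018*n).round(4))
print("bead far edge",P([(745,272),(668,392)],.030).round(4))
# board mask in top image
t=imaging.camera_info("top"); im=cv2.imread("pics/top0.png")
hsv=cv2.cvtColor(im,cv2.COLOR_BGR2HSV); m=np.zeros(im.shape[:2],np.uint8); m[190:330,445:535]=1
m&=((hsv[...,1]>90)&(hsv[...,0]<20)).astype(np.uint8)
c=max(cv2.findContours(m,0,2)[0],key=cv2.contourArea); bx=cv2.boxPoints(cv2.minAreaRect(c)); print("board px",bx); q=ray(t,bx,.012)[:,:2]; print(q.round(3),q.mean(0).round(4))
cv2.imwrite("pics/chute.png",cv2.resize(im[160:305,75:225],None,fx=4,fy=4,interpolation=cv2.INTER_CUBIC))
E
```

```text
box [[ 0.4779 -0.1483]
 [ 0.4955  0.0014]
 [ 0.5872 -0.0111]] 0.15072781416161465 0.09249783240261443
c [ 0.5325 -0.0797] ydir 83.29399527732039 xdir -7.7288729249370896
handle [ 0.5324 -0.1274] 0.0345 0.0597 xdir -5.5
spout [ 0.5408 -0.0362] 0.0336 0.0598 xdir -8.8
crack [ 0.5362 -0.0831] 0.0371 0.0631 xdir -7.8
sound [[0.4964 0.145 ]
 [0.5522 0.1165]] 0.0626582193465864 xdir -27.120507680510443 [0.5325 0.1468] [0.5161 0.1147]
bead far edge [[0.5063 0.1684]
 [0.5653 0.1373]]
board px [[457. 300.]
 [457. 218.]
 [520. 218.]
 [520. 300.]]
[[ 0.415 -0.3  ]
 [ 0.616 -0.304]
 [ 0.62  -0.459]
 [ 0.419 -0.452]] [ 0.5177 -0.3787]
```

View pics/chute.png

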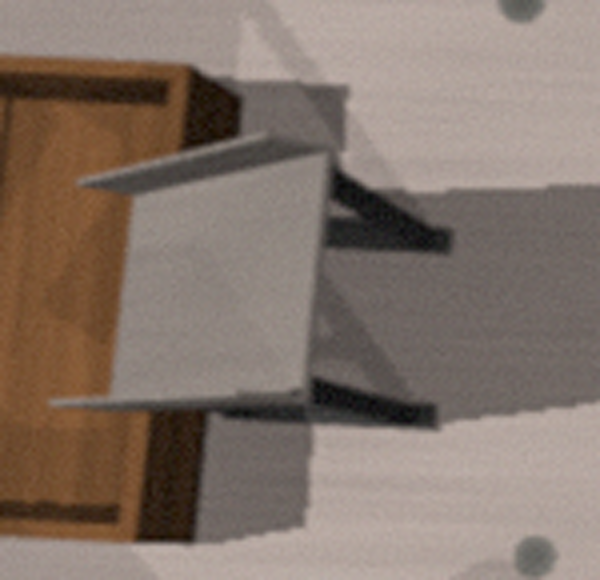

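The chute's upper sheet edge runs from crop (332,152) to (308,395), and its lower edge from (133,195) to (110,400).

```bash
python3 - <<'E'
from h import *
t=imaging.camera_info("top")
u=ray(t,np.array([(332,152),(308,395)])/4+[75,160],.217)[:,:2]
l=ray(t,np.array([(133,195),(110,400)])/4+[75,160],.066)[:,:2]
print(u.round(4),np.linalg.norm(u[1]-u[0]),l.round(4),np.linalg.norm(l[1]-l[0]))
d=l.mean(0)-u.mean(0); print("len",np.linalg.norm(d),"expected .167, dir",np.degrees(np.arctan2(d[1],d[0])), "perp dirs",[np.degrees(np.arctan2(*(e[1]-e[0])[::-1])) for e in (u,l)])
d/=np.linalg.norm(d); print("origin",(u.mean(0)+.052*d).round(4),(l.mean(0)-.115*d).round(4))
# crate rim corners
c=ray(t,np.array([(190,68),(138,540)])/4+[75,160],.08)[:,:2]; print("crate edge",c.round(3),np.linalg.norm(c[1]-c[0]))
H=np.array([.5324,-.1274]);
for z in (.082,.26):
    for a in (83,-97): print(a,z,manip.inverse_kinematics([*H,z],down(np.radians(a))))
# pink handle location
w=np.load("w1.npy",allow_pickle=True).item(); print("pink foot",ray(w,(163,240),.005),"pink top",ray(w,(128,270),.1))
E
```

```text
[[0.5997 0.3646]
 [0.4767 0.3669]] 0.1230359368117225 [[0.6038 0.5353]
 [0.4825 0.5373]] 0.12133965796259437
len 0.17059330439827947 expected .167, dir 88.33438519017376 perp dirs [np.float64(178.9392509243693), np.float64(179.06589270105812)]
origin [0.5397 0.4177] [0.5398 0.4213]
crate edge [[0.678 0.502]
 [0.403 0.507]] 0.27534385678057627
83 0.082 [-0.36973168  0.46707917 -0.39916176  0.7045554   0.          2.89403402]
-97 0.082 [-0.36973168  0.46707917 -0.39916176  0.7045554   0.         -0.24755863]
83 0.26 [-0.36973168  0.30417519 -0.14907251  1.11754863  0.          2.89403402]
-97 0.26 [-0.36973168  0.30417519 -0.14907251  1.11754863  0.         -0.24755863]
pink foot [[ 0.53779823 -0.22056797  0.005     ]] pink top [[ 0.5481599  -0.22471632  0.1       ]]
```

```bash
cat >> h.py <<'E'
T=.27
def pick(xy,z,yaw,open_=.6,f=45,T=T):
    q=down(np.radians(yaw)); jaws.grip(open_)
    manip.move_ptp([*xy,T],q); manip.move_l([*xy,z],vel=.12,f_stop=12)
    g=jaws.grip(0,f); s=readout.state(); manip.move_l([*xy,T],vel=.15)
    s2=readout.state(); print("pick w",s["gripper_width"],s2["gripper_width"],"F",s2["grip_force"],"z",s["position"],"t",s2["clock"])
def place(xy,z,yaw,open_=.6,T=T,f_stop=6,low=.004):
    q=down(np.radians(yaw)); manip.move_ptp([*xy,T],q)
    manip.move_l([*xy,z+.015],vel=.15); hit=manip.move_l([*xy,z-low],vel=.03,f_stop=f_stop)
    s=readout.state(); jaws.grip(open_); manip.move_l([*xy,T],vel=.15); print("place",hit,s["position"],readout.state()["clock"])
E
python3 - <<'E'
from h import *
pick((.5324,-.1274),.084,-97)
place((.473,-.378),.093,-97)
snap("top","t1"); snap("scene","s1")
E
```

```text
pick w 0.1976810527029238 0.1968774303954269 F 43.84333519265056 z [ 0.53266186 -0.12763311  0.08447381] t 7.0
place True [ 0.4728814  -0.3784698   0.09343578] 11.5083
```

View pics/s1.png

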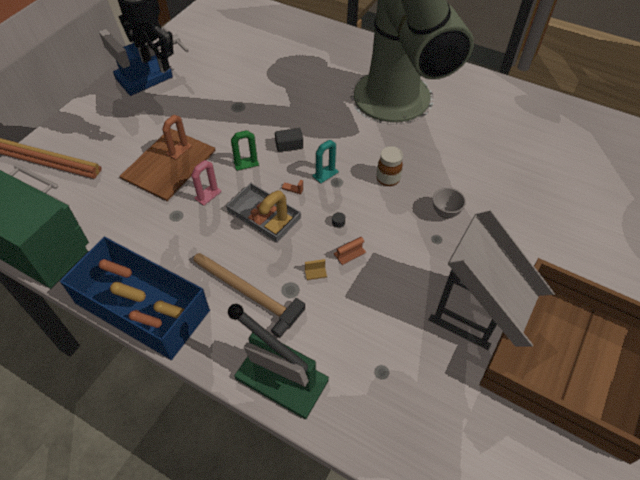

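The handle stands upright on the board at (175,140). The spout is next.

```bash
python3 - <<'E'
from h import *
pick((.5408,-.0362),.080,-97)
place((.555,-.378),.089,-97)
manip.move_ptp([.46,.03,.36],down(-np.pi/2))
i,im=snap("wrist","w2"); np.save("w2.npy",i,allow_pickle=True)
a=cv2.resize(im[130:310,0:245],None,fx=1.6,fy=1.6); b=cv2.resize(im[190:290,180:310],None,fx=6,fy=6,interpolation=2)[:,:780]
cv2.imwrite("pics/w2c.png",b); cv2.imwrite("pics/w2b.png",a)
E
```

```text
pick w 0.26890433677623327 0.26640797446404274 F 44.08222921192646 z [ 0.54124573 -0.03609935  0.08061981] t 16.6417
place True [ 0.55513934 -0.37829034  0.08969139] 21.4417
```

View pics/w2c.png

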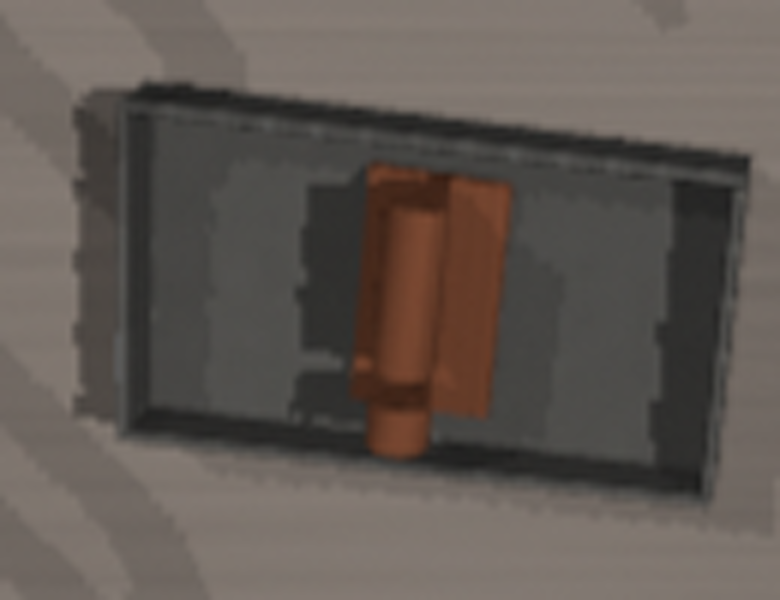

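View pics/w2b.png

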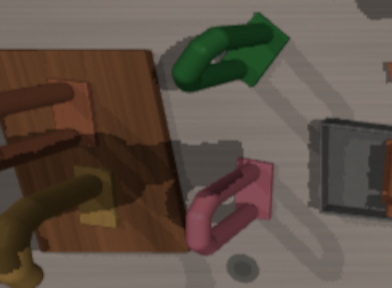

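Both parts stand upright on the board. In the crop the box rim corners are at (128,100), (746,172), (708,498) and (122,435). The cracked foot's corners are at (370,165), (511,182), (490,418) and (352,398).

```bash
python3 - <<'E'
from h import *
i=np.load("w2.npy",allow_pickle=True).item()
for n,c,z in (("box",[(126,100),(746,172),(708,498),(122,437)],.023),("crack",[(370,165),(511,182),(490,418),(352,398)],.007),("bead",[(388,205),(448,205),(434,380),(383,380)],.035)):
    p=ray(i,np.array(c,float)/6+[180,190],z)[:,:2]
    e=[np.linalg.norm(p[k]-p[k-1]).round(4) for k in (1,2,3,0)]
    x=p[2]+p[3]-p[0]-p[1]; y=p[1]+p[2]-p[0]-p[3]
    print(n,p.mean(0).round(4),e,"xdir",np.degrees(np.arctan2(x[1],x[0])).round(1),"ydir-90",np.degrees(np.arctan2(y[1],y[0])).round(1)-90)
E
```

```text
box [ 0.5339 -0.0803] [np.float64(0.1513), np.float64(0.0879), np.float64(0.1513), np.float64(0.0889)] xdir -7.6 ydir-90 -6.700000000000003
crack [ 0.5355 -0.0827] [np.float64(0.0358), np.float64(0.0651), np.float64(0.0365), np.float64(0.064)] xdir -8.6 ydir-90 -8.099999999999994
bead [ 0.5267 -0.0807] [np.float64(0.0145), np.float64(0.0454), np.float64(0.0127), np.float64(0.0452)] xdir -7.2 ydir-90 -0.09999999999999432
```

```bash
python3 - <<'E'
from h import *
pick((.532,-.0818),.015,-97.3,open_=.6,T=.36)
q=down(np.radians(-1.3)); manip.move_ptp([.54,.4195,.36],q)
s=readout.state(); print(s["gripper_width"],s["grip_force"])
snap("wrist","w3")
print(manip.move_l([.54,.4195,.217],vel=.12,f_stop=10), readout.state()["position"])
jaws.grip(.55); manip.pause(.3); manip.move_l([.54,.4195,.36],vel=.2); manip.pause(1.0)
manip.move_ptp([.46,.03,.36],down(-np.pi/2))
t,im=snap("top","t3"); snap("wrist","w4"); print(readout.state()["clock"])
cv2.imwrite("pics/t3c.png",cv2.resize(im[150:310,0:300],None,fx=2,fy=2))
E
```

```text
pick w 0.1701380052819612 0.16887404667141542 F 43.66349816322327 z [ 0.53216266 -0.08201566  0.01521957] t 29.7667
0.1667884255177348 43.65993082523346
False [0.54048277 0.41978103 0.21801898]
37.1417
```

View pics/t3c.png

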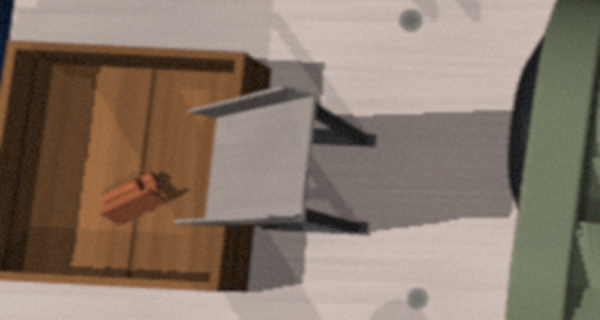

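The cracked rim lies in the crate at crop (137,197). Now the sound rim.

```bash
python3 - <<'E'
from h import *
pick((.5323,.1463),.012,-117.3)
place((.535,-.0812),.015,-97.3)
manip.pause(.3)
manip.move_ptp([.46,.03,.36],down(-np.pi/2))
i,im=snap("wrist","w5"); np.save("w5.npy",i,allow_pickle=True)
cv2.imwrite("pics/w5c.png",cv2.resize(im[190:290,180:310],None,fx=6,fy=6,interpolation=2))
E
```

```text
pick w 0.16827413741201894 0.16635988509873312 F 43.72616350650787 z [0.53245839 0.14625193 0.01228172] t 42.6583
place True [ 0.53500665 -0.08139868  0.01525819] 48.1167
```

View pics/w5c.png

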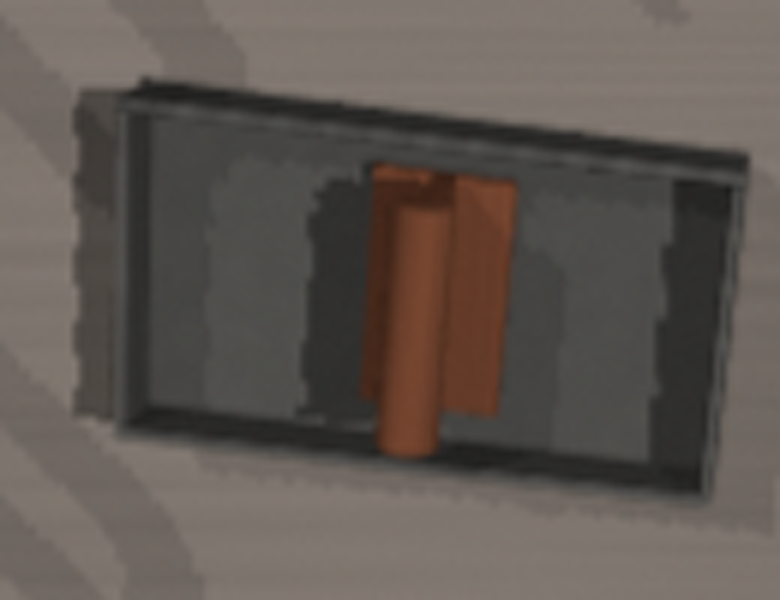

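The sound rim sits foot down in the middle of the box at crop (440,300), lined up with it. Now I'll return the spout and the handle.

```bash
python3 - <<'E'
from h import *
pick((.555,-.378),.089,-97)
place((.5408,-.0362),.080,-97)
pick((.473,-.378),.093,-97)
place((.5324,-.1274),.084,-97)
manip.move_ptp([.46,.03,.36],down(-np.pi/2)); manip.pause(.3)
i,im=snap("wrist","w6"); np.save("w6.npy",i,allow_pickle=True)
a=cv2.imread("pics/w1.png")[180:305,185:310]; b=im[180:305,185:310]
cv2.imwrite("pics/w6c.png",cv2.resize(np.hstack([a,b]),None,fx=3.2,fy=3.2,interpolation=2))
E
```

```text
pick w 0.2679256400196488 0.2648034023890045 F 44.119025990366936 z [ 0.55535502 -0.37826983  0.08975407] t 54.325
place True [ 0.54093018 -0.03637645  0.08070086] 59.2417
pick w 0.1952344725213482 0.19672042438192677 F 43.854831755161285 z [ 0.47322343 -0.37834785  0.09353846] t 64.125
place True [ 0.53242701 -0.1277965   0.08448641] 68.75
```

View pics/w6c.png

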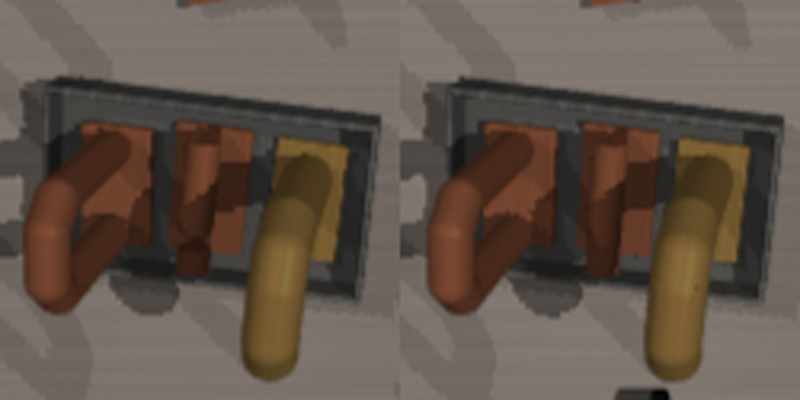

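Before (left) and after (right) match: the handle and spout are back in their places, with the sound rim between them. I'm handing in.

```bash
python3 -c "
from h import *
print(close_job())"
```

```text
the job is handed in; nothing more can be done
None
```

The job is handed in at about 70 s of the 144 s allowed, with no verdict returned: the cracked rim is in the scrap crate, the sound rim stands in the middle of the box, the spout and handle are back upright at their own ends, and the hammer was never touched.

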